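# Release and slide off the filter cover of a dosing pump

### The job

Open the filter housing without gripping anything: with the fingertips, press its snap tab straight down until the cover springs loose, then push the cover by its rib along the guides until the filter opening is completely uncovered. Leave the cover lying flat between the guides on the landing; never lift or tip it, and leave everything else where it stands.

Things in the scene. Friction and masses are not known exactly. Their poses are not given: they have to be found in the camera images.
- unit: Grey filter housing fixed to the bench, a block 190 (x) by 260 (y) by 60 mm high. Origin: centre of its underside, on the bench; z up, at yaw 0 x points away from the robot and y to its left. Its flat top (deck) is 60 mm above the bench. A fixed ejector block, 87 (x) by 29 (y) mm, stands 11 mm above the deck at y -127 to -98 mm, behind the cover (x -23.5 to 63.5 mm).
- seat (a point): Point on the deck at the centre of the filter opening (60 by 70 mm in x, y), at x 20, y -50 mm of the housing; axes as the housing. The shut cover's origin is here. Two guides 7 mm high, 87 mm apart inside, run along y at either side of the seat and on along the landing.
- landing (a point): Point on the deck 120 mm in +y from the seat, where the cover's origin is when the cover touches the 7 mm high end stop. The flat deck on this side of the opening is the landing. The cover uncovers the opening fully once it has slid 80 mm from the seat.
- filter_cover: Loose white cover, about 120 g (hidden, times 0.7 to 1.4), plate 84 (x) by 90 (y) by 13 mm on the deck, 1.5 mm play at each guide. Origin: centre of its underside; axes as the housing. Its lug (x -58 to -42, y 10 to 20, z 9.5 to 15.5 mm) rests on the tab's tooth. Freed, a damped spring moves it about 26 mm in +y in half a second; then it slides freely (about 1 N).
- rib (a point): Middle of the -y face of the cover's upright rib, 25 mm above the deck. The rib is 84 (x) by 7 (y) mm, stands along the cover's -y edge and reaches from 13 to 32 mm above the deck. Push here in the housing's +y direction. It moves with the cover.
- tab_pad (a point): Centre of the top of the snap tab, a ribbed black pad 46 (x) by 32 (y) mm on the robot's side of the housing, at x -64, y -26 mm of the housing; pad top 15 mm above the deck (75 mm above the bench), moving down when pressed. A tooth 7 mm wide and 9 mm long on its +x edge blocks the cover's lug; a finger on the pad's middle is clear of the lug.
- tab (a joint): How far the snap tab is pressed straight down, in m: 0 up (latched), 0.008 fully down. Springy, about 5 to 10 N to full depth; the lug is free from about 0.0055; the tab springs back up when let go.
- screw_cap: Loose bystander: black screw cap, 36 mm wide, 20 mm high, standing on the housing's deck at its -x, +y corner. Origin: centre of its underside.
- fitting: Loose bystander: brass pipe fitting, 26 mm wide, 32 mm high, standing on the deck at its -x, -y corner. Origin: centre of its underside.
- spare_filter: Loose bystander: spare filter cartridge, upright, 38 mm wide, 62 mm high, on the bench. Origin: centre of its underside.
- spray_bottle: Loose bystander: white bottle, 68 mm wide, 180 mm high. Origin: centre of its underside.
- amber_bottle: Loose bystander: amber bottle, 60 mm wide, 150 mm high. Origin: centre of its underside.
- beaker: Loose bystander: open white cup, 80 mm wide, 90 mm high. Origin: centre of its underside.
- screwdriver: Loose bystander: screwdriver lying on the bench beyond the housing. Origin: under its middle.
- carton: Loose bystander: cardboard carton 70 by 110 by 60 mm behind the housing. Origin: centre of its underside.
There are look-alikes about, which are no part of the job. What is shaped like the filter_cover but brown or purple is not meant.

How it is judged:
By the outcome, as a careful person would: the job done as asked, in the order asked, and still so for the second after the job is handed in, with the robot touching nothing.
It also fails if it takes over 45 s, if anything falls off the work surface, if the arm or the gripper's body presses on something with over 40 N, if the wrist force passes 120 N, or if a joint passes its speed limit or range.

### The arm

A 6-joint arm with a two-finger parallel gripper is mounted at the origin on the work surface. World frame = base frame: x ahead of the robot, y to its left, z up, the work surface at z = 0. Lengths are in m, angles in rad, forces in N, time in s.
With the tool pointing down it reaches from about 0.4 to 0.825 m from the base axis. Payload 7 kg.
Tool frame: the origin (TCP) lies at the very end of the fingers, on their centre line; the grasp point (between the pads) lies 19 mm behind it (manip.hold_point_z is the distance from the TCP to the grasp point, in m); z points along the fingers, y is the direction in which the jaws open and shut (so a half turn about z gives the same grasp; the last joint's range is limited). The gripper opens to 85 mm and grips with 20 to 120 N. Pads are 22 mm wide; open, the fingers measure 114 mm over their backs; the gripper's body (76 mm by 85 mm) begins 54 mm behind the grasp point. The pads swing forward as they close: fully open they stand 13 mm farther back than shut.
Start: joints at [1.476, 0.359, 0.012, 0, -1.224, -0.288], TCP at [0.252, 0.626, 0.231] pointing down, gripper open.
Joint ranges: [-3.07, 3.07], [-1.43, 2.12], [-1.02, 1.25], [-3.03, 1.67], [-3.05, -0], [-3.03, 3.03]. Speed limits (rad/s): [2.39, 2.39, 3.01, 3.14, 3.14, 3.14].

### API

Orientations are given as a unit quaternion [w, x, y, z].
In Python, from station import manip, optics gives the robot as it stands.
- The arm moves only by the tool send_rows, never from a script. Its argument "rows" is text: rows parted by semicolons, each of 7 numbers parted by spaces: the shift along the tool's x, y, z in cm, then the turn, a rotation vector about the tool's x, y, z in degrees, then the finger opening in cm, from 0 to 8.54. In form: tx ty tz wx wy wz grip; .... A call has 1 to 12 rows; each row is the pose to reach, as a shift and turn from the pose commanded when the call began, along the tool's axes at that moment; what a row does not reach only later rows make up. A row lasts 1/12 s, in which the tool goes at most 41.7 mm and 7.16 degrees, less where a joint would pass 70% of its speed; a pose out of reach is approached as far as the arm can. A call with a gripper value outside its range is refused whole. The fingers move at their own pace and stop on an object; "newtons" is the grip in N (left out, the last holds). Time passes only in rows, so rows that repeat a pose let the fingers close. It gives the time, the measured TCP pose, the force and the opening at its end, in the units of the state.
- manip.read_state(): the state, without advancing time (a new reading comes with each control period).
- optics.get_image(name): name is "scene" or "top"; returns the picture (480x640x3 uint8, blue, green, red); there is no depth.
- optics.camera_params(name): a dict with "camera_matrix" (3x3 intrinsics, pixels), "D" ([k1, k2, p1, p2, k3] as OpenCV has them; the pictures are not rectified), "xyz" and "attitude" of the camera in the world. Camera axes: x right, y up, looking along -z (the intrinsics and any distortion apply to the point x, -y, -z); pixel columns grow to the right and rows downward; lengths in m; the calibration is good to about 2 mm. A picture is of the moment at which its call begins. camera_params takes no time and is no camera call.
- manip.finish_job(): hands the job in, once; it reports no verdict.
The state is a dict: "clock": time; "joint_positions": joint angles; "qd": joint speeds; "tau": joint torques, N m; "eef_pos": TCP position; "tcp_rot": TCP orientation; "wrist_force": force on the tool from outside, world axes, zero at the start; "torque": the same for the moment, N m; "finger_gap": opening from 0.0 (shut) to 1.0 (fully open).
Only numpy, scipy, OpenCV 4.12 (cv2) and the standard library are available. Lean on these libraries where they do the work, as an engineer would, in place of code of your own. Each camera call takes 0.05 s, during which the arm holds its last target.

## Working session

There is one attempt and no reset: what is moved stays moved. The work goes in short steps, Python scripts to look and compute and a tool call to move; the robot and the scene stay as the last step left them, time stands still between calls to the robot, and variables do not carry over. Pictures are saved under pics/ and viewed, and the job is handed in when it is done.

Besides the shell and the picture viewer there is one more tool, called after "Call:" by a JSON object that holds its "fn" and its "kwargs". send_rows: Moves the arm, as the interface text tells. Its arguments: {"type":"object","properties":{"rows":{"type":"string"},"newtons":{"type":"number"}},"required":["rows"]}

```bash
mkdir -p pics; ls
python3 - <<'E'
from station import manip, optics
import cv2
s=manip.read_state(); print(s)
for n in("scene","top"):
    cv2.imwrite(f"pics/{n}0.png",optics.get_image(n)); print(n,optics.camera_params(n))
E
```

```text
pics
{'clock': 0.0, 'joint_positions': array([ 1.47608744e+00,  3.59395096e-01,  1.10624910e-02, -3.89655817e-04,
       -1.22410212e+00, -2.88041445e-01]), 'qd': array([-0.00028799, -0.00135066, -0.00157978, -0.0003387 ,  0.00084882,
       -0.00057656]), 'tau': array([-2.19542213e-03, -5.83322024e+01,  2.93414122e+01,  6.93655953e+00,
       -6.00017229e-03, -5.36093154e-06]), 'eef_pos': array([0.25196172, 0.62568476, 0.23035284]), 'tcp_rot': array([ 8.33053995e-04,  9.81730626e-01, -1.90274207e-01, -1.03260777e-04]), 'wrist_force': array([-0.08594479, -0.2971393 , -0.4828016 ]), 'torque': array([ 0.00418285,  0.00087737, -0.01202663]), 'finger_gap': 1.0036783186829124}
scene {'camera_matrix': array([[442.61383389,   0.        , 320.22429928],
       [  0.        , 442.61383389, 236.94959247],
       [  0.        ,   0.        ,   1.        ]]), 'D': array([-0.0585483,  0.       ,  0.       ,  0.       ,  0.       ]), 'xyz': array([1.08371276, 0.66071946, 0.6869507 ]), 'attitude': array([0.29792944, 0.14307186, 0.43685259, 0.83661718])}
top {'camera_matrix': array([[566.89159486,   0.        , 335.69805733],
       [  0.        , 566.89159486, 241.02857452],
       [  0.        ,   0.        ,   1.        ]]), 'D': array([0.04631565, 0.        , 0.        , 0.        , 0.        ]), 'xyz': array([ 0.30348473, -0.01218215,  1.33661364]), 'attitude': array([-0.67995457, -0.06916195,  0.07573585,  0.72604579])}
```

View pics/scene0.png

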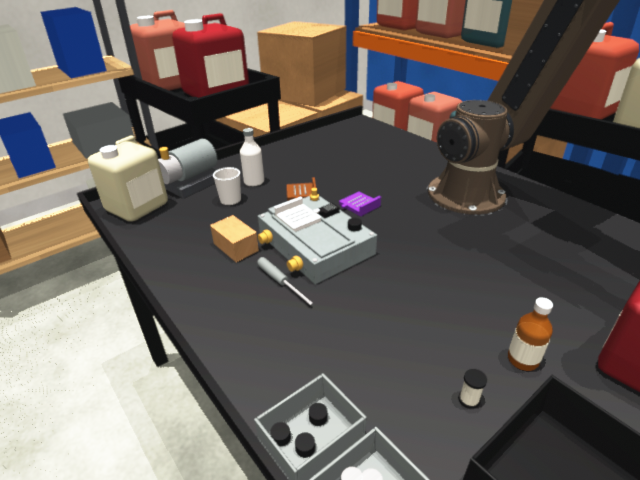

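View pics/top0.png

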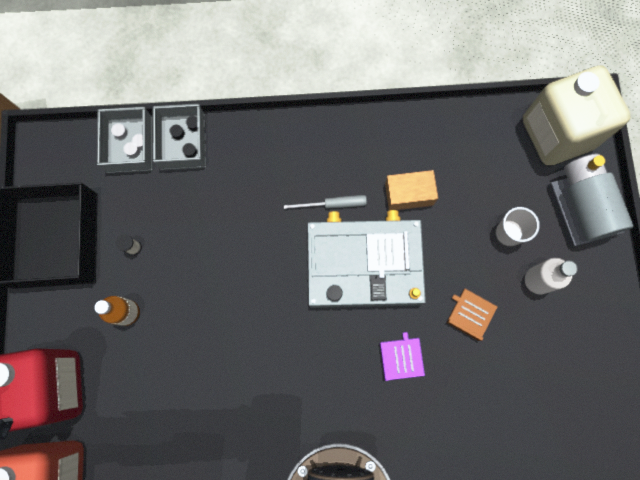

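```bash
cat > h.py <<'E'
import numpy as np, cv2
from scipy.spatial.transform import Rotation as R
from station import manip, optics
def cam(n):
    p=optics.camera_params(n); q=p["attitude"]
    return p["camera_matrix"],p["D"],p["xyz"],R.from_quat([q[1],q[2],q[3],q[0]]).as_matrix()
def ray(n,px):
    K,D,c,M=cam(n)
    u=cv2.undistortPoints(np.array(px,float).reshape(-1,1,2),K,D).reshape(-1,2)
    d=np.c_[u[:,0],-u[:,1],-np.ones(len(u))]@M.T
    return c,d
def plane(n,px,z):
    c,d=ray(n,px); return c+d*((z-c[2])/d[:,2])[:,None]
def proj(n,P):
    K,D,c,M=cam(n); q=(np.atleast_2d(P)-c)@M; q=q*[1,-1,-1]
    return cv2.projectPoints(q,np.zeros(3),np.zeros(3),K,D)[0].reshape(-1,2)
def tri(pa,pb):
    a,d=ray("scene",[pa]);b,e=ray("top",[pb]);d=d[0]/np.linalg.norm(d);e=e[0]/np.linalg.norm(e)
    s=np.linalg.lstsq(np.c_[d,-e],b-a,rcond=None)[0]; p=a+s[0]*d;q=b+s[1]*e
    return (p+q)/2,np.linalg.norm(p-q)
E
python3 - <<'E'
import cv2
t=cv2.imread("pics/top0.png")[205:320,295:440]; cv2.imwrite("pics/t0c.png",cv2.resize(t,None,fx=5,fy=5,interpolation=cv2.INTER_CUBIC))
t=cv2.imread("pics/scene0.png")[170:285,245:390]; cv2.imwrite("pics/s0c.png",cv2.resize(t,None,fx=5,fy=5,interpolation=cv2.INTER_CUBIC))
E
```

```text
(no output)
```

View pics/t0c.png

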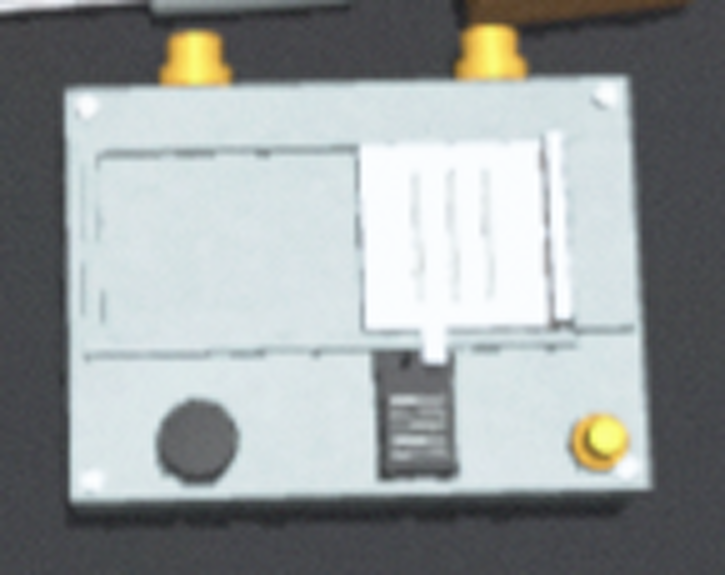

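View pics/s0c.png

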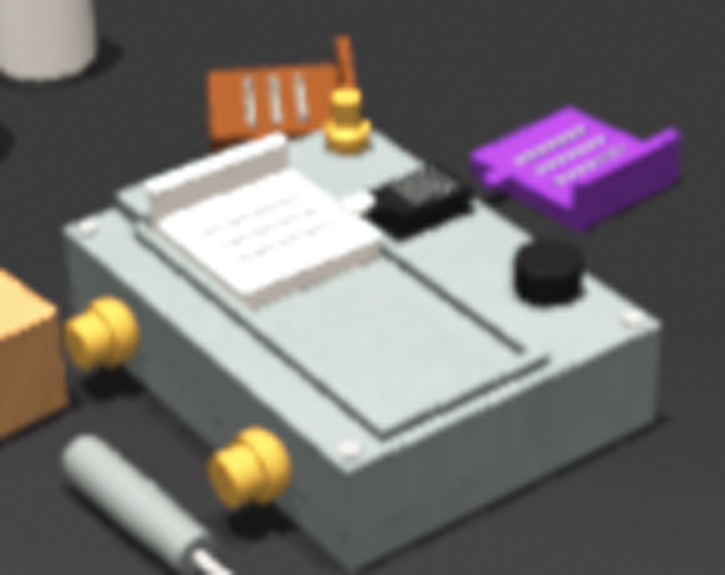

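The crops show three objects shaped like the cover. The white one is in the housing (top px ≈(388,252), scene ≈(297,215)), and the purple (402,358) and brown (472,314) ones lie loose on the bench. The white one is meant: it has the right colour, sits between the guides, and has its lug on the black tab (top px ≈(378,288)). Next I'll measure the housing from both views.

Run:
```python
from h import *
T=lambda x,y:(295+(x-2)/5,205+(y-2)/5)
S=lambda x,y:(245+(x-2)/5,170+(y-2)/5)
print("tri +x+y",tri(S(350,471),T(66,89)))
print("tri +x-y",tri(S(64,230),T(628,77)))
print("tri -x+y",tri(S(661,326),T(70,501)))
top=plane("top",[T(66,89),T(628,77),T(650,489),T(70,501)],.06); print(top)
c=top[:,:2].mean(0)
ey=(top[0]-top[1]+top[3]-top[2])[:2]; ex=(top[0]-top[3]+top[1]-top[2])[:2]
print("size",np.linalg.norm(ey)/2,np.linalg.norm(ex)/2,"yaw",np.degrees(np.arctan2(-ey[0],ey[1])),np.degrees(np.arctan2(ex[1],ex[0])))
print("centre",c)
# scene
sc=plane("scene",[S(350,471),S(64,230),S(661,326)],.06); print(sc)
e=(sc[0]-sc[1])[:2]; print(np.degrees(np.arctan2(-e[0],e[1])), "centre",(sc[1]+sc[2])[:2]/2)
# tab pad centre
pad=plane("top",[T(378,362),T(452,362),T(456,475),T(381,478)],.075); print("pad",pad,pad.mean(0))
print("tri pad corners", tri(S(372,192),T(378,362)), tri(S(472,195),T(381,478)),tri(S(402,220),T(381,362)))
# rib top
print("rib", tri(S(287,138),T(572,320)),tri(S(150,185),T(556,132)), plane("top",[T(572,322),T(560,130)],.092))
```

```text
tri +x+y (array([0.61601982, 0.02995828, 0.05800696]), np.float64(0.0037527633758295937))
tri +x-y (array([ 0.60527421, -0.23120617,  0.05649356]), np.float64(0.002948257290191035))
tri -x+y (array([0.42632593, 0.03835252, 0.05667513]), np.float64(0.002206254668873889))
[[ 0.61693873  0.02861973  0.06      ]
 [ 0.60564513 -0.23156095  0.06      ]
 [ 0.41518241 -0.22300371  0.06      ]
 [ 0.42674552  0.03740487  0.06      ]]
size 0.26054539033343177 0.19052539120411124 yaw -2.5139826750053302 -2.6085451694297483
centre [ 0.51612795 -0.09713501]
[[ 0.61638197  0.03352366  0.06      ]
 [ 0.60715076 -0.22478353  0.06      ]
 [ 0.42910169  0.0424899   0.06      ]]
-2.0467292346182733 centre [ 0.51812622 -0.09114681]
pad [[ 0.47834687 -0.10451104  0.075     ]
 [ 0.47619118 -0.13762859  0.075     ]
 [ 0.4255975  -0.13514261  0.075     ]
 [ 0.42642912 -0.10175537  0.075     ]] [ 0.45164117 -0.1197594   0.075     ]
tri pad corners (array([ 0.4817614 , -0.10828877,  0.08663866]), np.float64(0.013514830843331561)) (array([ 0.42730596, -0.10241851,  0.06694777]), np.float64(0.0002578022679750218)) (array([ 0.47698494, -0.1044112 ,  0.07110175]), np.float64(0.004960483512306537))
rib (array([ 0.48780908, -0.18946319,  0.08709213]), np.float64(0.005447644968536419)) (array([ 0.57393047, -0.1905636 ,  0.09087632]), np.float64(0.002851819292957125)) [[ 0.48824643 -0.19054184  0.092     ]
 [ 0.57562311 -0.19321826  0.092     ]]
```

Run:
```python
from h import *
s=manip.read_state()
print("tcp px",proj("top",s["eef_pos"]),proj("scene",s["eef_pos"]))
print("base px",proj("top",[0,0,0]))
for n,px in dict(amber=(125,315),red=(85,350),red2=(85,425),spray=(540,280),filt=(130,248)).items(): print(n,plane("top",[px],0)[0], plane("top",[px],.2)[0])
c=np.array([.516,-.096]); th=np.radians(-2.5); M=np.array([[np.cos(th),-np.sin(th)],[np.sin(th),np.cos(th)]])
H=lambda x,y,z:np.r_[c+M@[x,y],.06+z]
for n,p in dict(pad=H(-.064,-.026,.015),rib=H(.02,-.095,.025),fit=H(-.08,-.11,0)).items(): print(n,p,proj("top",p),proj("scene",p))
q=s["tcp_rot"]; Rt=R.from_quat([q[1],q[2],q[3],q[0]]); print(Rt.as_matrix())
tgt=np.array([.451,-.119,.17])
Rd=R.from_matrix(np.c_[[np.cos(th),np.sin(th),0],[np.sin(th),-np.cos(th),0],[0,0,-1]])
print("shift cm",Rt.inv().apply(tgt-s["eef_pos"])*100,"rot",np.degrees((Rt.inv()*Rd).as_rotvec()))
```

```text
tcp px [[-10.73912587 413.55718758]] [[702.90777738 264.8543347 ]]
base px [[337.70592849 502.73286428]]
amber [0.43778989 0.46677479 0.        ] [0.41769355 0.39510757 0.2       ]
red [0.36432383 0.5556998  0.        ] [0.35522036 0.47072656 0.2       ]
red2 [0.20034763 0.55024424 0.        ] [0.21578023 0.46608733 0.2       ]
spray [ 0.455911   -0.50933312  0.        ] [ 0.43310318 -0.43494349  0.2       ]
filt [0.59628167 0.45688585 0.        ] [0.55246991 0.38669833 0.2       ]
pad [ 0.45092681 -0.11918361  0.075     ] [[377.71637454 288.73437702]] [[328.16980722 206.5307599 ]]
rib [ 0.53183712 -0.19178197  0.085     ] [[407.35205491 250.29781159]] [[287.19773943 202.81300751]]
fit [ 0.43127801 -0.20240575  0.06      ] [[414.77120665 295.84169883]] [[314.84071182 197.01057769]]
[[ 9.27573185e-01 -3.73641282e-01 -4.22853574e-04]
 [-3.73641492e-01 -9.27572067e-01 -1.44758443e-03]
 [ 1.48650139e-04  1.50073614e-03 -9.99998863e-01]]
shift cm [46.28470387 61.63365009  6.14670592] rot [ 8.66042839e-02  6.15228378e-03 -1.94403765e+01]
```

Run:
```python
import cv2,numpy as np
t=cv2.imread("pics/top0.png")[290:480,0:200]; s=cv2.imread("pics/scene0.png")[200:480,440:640]
a=cv2.resize(t,(400,380)); b=cv2.resize(s,(400,560)); im=np.zeros((560,800,3),np.uint8); im[:380,:400]=a; im[:,400:]=b
cv2.imwrite("pics/l0.png",im)
```

```text
(no output)
```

View pics/l0.png

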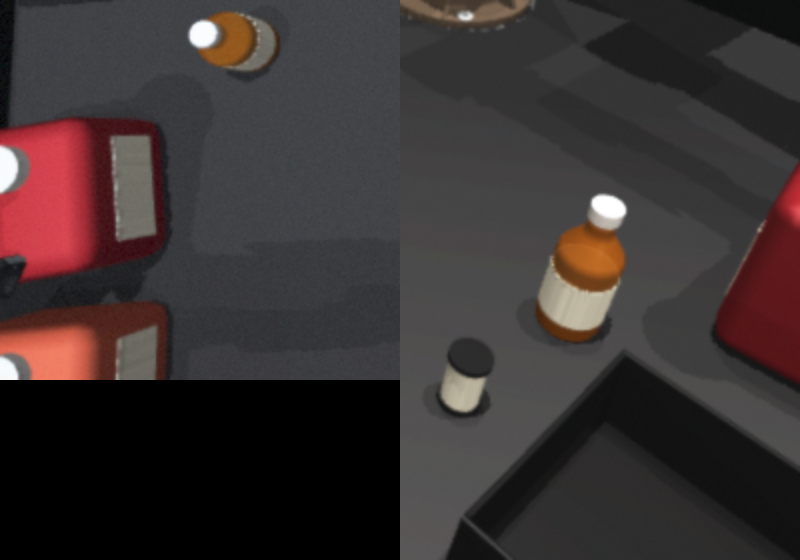

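The pixel check agrees: the projected tab_pad lands on the black pad and the rib on the white rib. The gripper starts close to red cans, visible at top px (5,427), so I'll rise straight up first.

Call:
{"fn": "send_rows", "kwargs": {"rows": "0 0 -3 0 0 0 8.5; 0 0 -6 0 0 0 8.5; 0 0 -9 0 0 0 8.5; 0 0 -12 0 0 0 8.5; 0 0 -14 0 0 0 8.5; 0 0 -14 0 0 0 8.5", "newtons": 20}}

```text
clock: 0.6
eef_pos: [0.2529, 0.6272, 0.3766]
tcp_rot: [-0.004, 0.982, -0.19, 0.001]
wrist_force: [0.9, -0.3, 1.3]
finger_gap: 0.997
```

Call:
{"fn": "send_rows", "kwargs": {"rows": "1.2 1.6 0 0 0 -2 0; 3.5 4.7 0 0 0 -4 0; 5.9 7.8 0 0 0 -6 0; 8.2 10.9 0 0 0 -8 0; 10.5 14.1 0 0 0 -10 0; 12.9 17.2 0 0 0 -12 0; 15.2 20.3 0 0 0 -14 0; 17.5 23.4 0 0 0 -16 0; 19.9 26.5 0 0 0 -18 0; 22.2 29.7 0 0 0 -19.4 0; 24.5 32.8 0 0 0 -19.4 0; 26.9 35.9 0 0 0 -19.4 0", "newtons": 20}}

```text
clock: 1.6
eef_pos: [0.3671, 0.1906, 0.3709]
tcp_rot: [-0.0, 1.0, -0.022, -0.0]
wrist_force: [0.9, 0.3, 0.2]
finger_gap: 0.002
```

```bash
cat >> h.py <<'E'
th=np.radians(-2.5); c0=np.array([.516,-.096]); M2=np.array([[np.cos(th),-np.sin(th)],[np.sin(th),np.cos(th)]])
H=lambda x,y,z:np.r_[c0+M2@[x,y],.06+z]
Rd=R.from_matrix(np.c_[[np.cos(th),np.sin(th),0],[np.sin(th),-np.cos(th),0],[0,0,-1]])
def st():
    s=manip.read_state(); q=s["tcp_rot"]; Rt=R.from_quat([q[1],q[2],q[3],q[0]])
    print("t",round(s["clock"],2),"pos",s["eef_pos"].round(4),"F",s["wrist_force"].round(2),"gap",round(s["finger_gap"],3),"q",s["joint_positions"].round(2))
    return s,Rt
def to(t):
    s,Rt=st(); print("shift cm",(Rt.inv().apply(t-s["eef_pos"])*100).round(2),"rot",np.degrees((Rt.inv()*Rd).as_rotvec()).round(2))
E
python3 -c "
from h import *
to(H(-.064,-.026,.015))"
```

```text
t 1.6 pos [0.3671 0.1906 0.3709] F [0.92 0.32 0.19] gap 0.002 q [ 0.96 -0.16 -0.26 -0.   -1.47  0.57]
shift cm [ 9.72 30.59 29.59] rot [-0.01  0.01  0.01]
```

Call:
{"fn": "send_rows", "kwargs": {"rows": "1 3 1 0 0 0 0; 2.1 6.5 2.5 0 0 0 0; 3.2 10 4 0 0 0 0; 4.3 13.5 5.5 0 0 0 0; 5.4 17 7 0 0 0 0; 6.5 20.5 9 0 0 0 0; 7.6 24 11.5 0 0 0 0; 8.6 27 14 0 0 0 0; 9.2 29 17 0 0 0 0; 9.4 29.5 20 0 0 0 0; 9.4 29.5 22 0 0 0 0; 9.4 29.5 22 0 0 0 0"}}

```text
clock: 2.6
eef_pos: [0.4449, -0.1072, 0.1467]
tcp_rot: [0.0, 1.0, -0.023, -0.004]
wrist_force: [-0.7, -0.3, -0.0]
finger_gap: 0.003
```

```bash
python3 -c "
from h import *
to(H(-.064,-.026,.015))
import cv2
for n,(a,b,c,d) in dict(top=(195,325,290,450),scene=(130,280,240,400)).items():
    cv2.imwrite(f'pics/{n}1.png',cv2.resize(optics.get_image(n)[a:b,c:d],None,fx=5,fy=5)[:600])
"
```

```text
t 2.6 pos [ 0.4449 -0.1072  0.1467] F [-0.68 -0.25 -0.02] gap 0.003 q [ 0.19  0.08 -0.56 -0.   -0.94  1.33]
shift cm [0.72 1.16 7.16] rot [ 0.04  0.5  -0.19]
```

View pics/scene1.png

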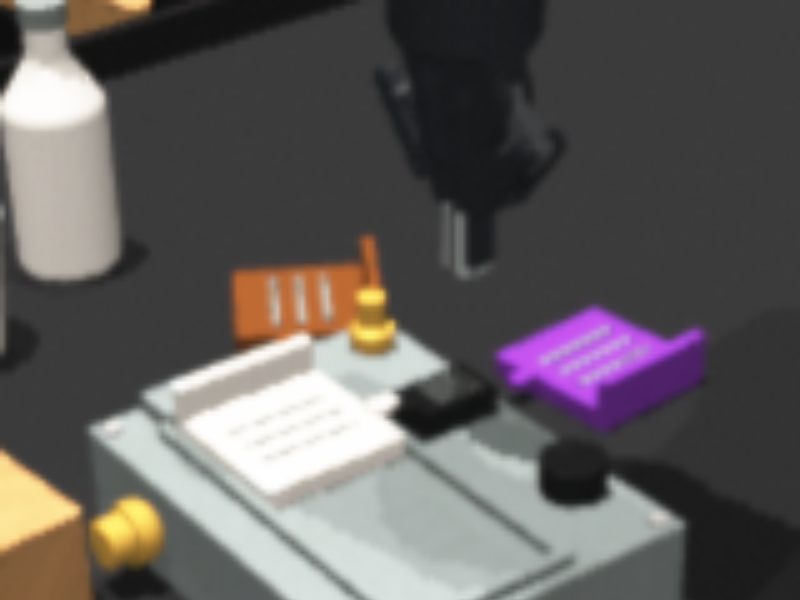

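View pics/top1.png

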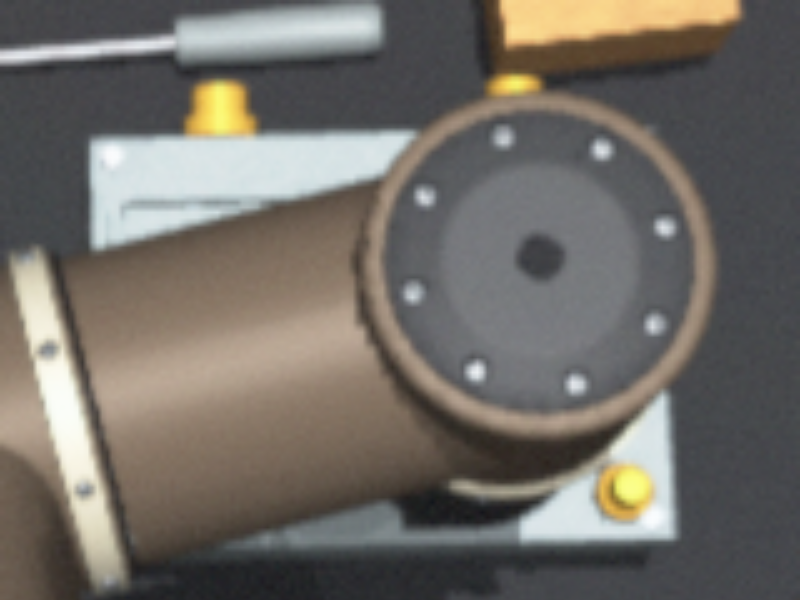

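The scene view shows the shut fingertips at crop (468,270), about 7 cm above and slightly short of the black pad at (440,395). The cover is still latched. The top view is blocked by the arm, and the fitting is still in place at (628,488). I'll read the settled pose before the final approach.

Call:
{"fn": "send_rows", "kwargs": {"rows": "0 0 0 0 0 0 0"}}

```text
clock: 2.78
eef_pos: [0.4493, -0.106, 0.1526]
tcp_rot: [0.0, 1.0, -0.022, 0.001]
wrist_force: [-0.4, 0.2, 0.7]
finger_gap: -0.001
```

```bash
python3 -c "
from h import *
to(H(-.064,-.026,.015))
print(proj('scene',manip.read_state()['eef_pos']))"
```

```text
t 2.78 pos [ 0.4493 -0.106   0.1526] F [-0.37  0.2   0.69] gap -0.001 q [ 0.2   0.07 -0.56  0.   -0.94  1.33]
shift cm [0.2  1.31 7.76] rot [ 0.   -0.1   0.02]
[[331.64046599 182.1811531 ]]
```

Call:
{"fn": "send_rows", "kwargs": {"rows": "0.1 0.6 0.5 0 0 0 0; 0.2 1.2 2 0 0 0 0; 0.2 1.3 4 0 0 0 0; 0.2 1.3 5.5 0 0 0 0; 0.2 1.3 6.4 0 0 0 0; 0.2 1.3 6.6 0 0 0 0; 0.2 1.3 6.6 0 0 0 0; 0.2 1.3 6.6 0 0 0 0"}}

```text
clock: 3.45
eef_pos: [0.4507, -0.1192, 0.0862]
tcp_rot: [0.0, 1.0, -0.022, 0.001]
wrist_force: [0.2, -0.4, -0.8]
finger_gap: -0.003
```

```bash
python3 -c "
from h import *
to(H(-.064,-.026,.015))
import cv2
cv2.imwrite('pics/s2.png',cv2.resize(optics.get_image('scene')[150:270,250:390],None,fx=5,fy=5,interpolation=2))
"
```

```text
t 3.45 pos [ 0.4507 -0.1192  0.0862] F [ 0.2  -0.39 -0.76] gap -0.003 q [ 0.17  0.17 -0.63  0.   -0.77  1.36]
shift cm [ 0.02 -0.    1.12] rot [-0.   -0.08  0.  ]
```

View pics/s2.png

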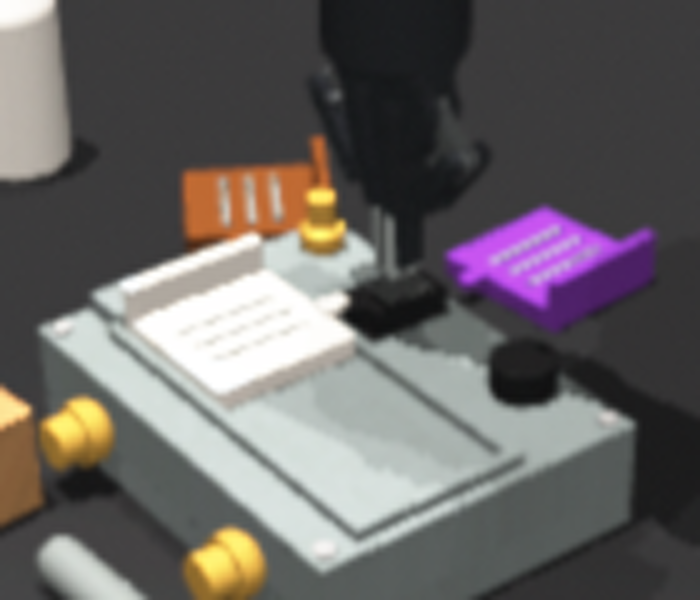

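The picture shows the fingertips just over the middle of the black pad, at crop (398,275). Fitting, screw cap and cover are undisturbed. Now I'll press, watching the force.

Call:
{"fn": "send_rows", "kwargs": {"rows": "0 0 0.4 0 0 0 0; 0 0 0.8 0 0 0 0; 0 0 1.1 0 0 0 0; 0 0 1.3 0 0 0 0; 0 0 1.3 0 0 0 0"}}

```text
clock: 3.92
eef_pos: [0.45, -0.1192, 0.0722]
tcp_rot: [-0.0, 1.0, -0.022, 0.0]
wrist_force: [-0.2, 0.7, 1.7]
finger_gap: -0.002
```

Call:
{"fn": "send_rows", "kwargs": {"rows": "0 0 0.15 0 0 0 0; 0 0 0.3 0 0 0 0; 0 0 0.45 0 0 0 0; 0 0 0.45 0 0 0 0"}}

```text
clock: 4.25
eef_pos: [0.4501, -0.1193, 0.0678]
tcp_rot: [0.0, 1.0, -0.022, 0.0]
wrist_force: [-0.9, 1.9, 4.8]
finger_gap: -0.001
```

```bash
python3 -c "
from h import *
to(H(-.064,-.026,.015))
import cv2
cv2.imwrite('pics/s3.png',cv2.resize(optics.get_image('scene')[150:270,250:390],None,fx=5,fy=5,interpolation=2))
"
```

```text
t 4.25 pos [ 0.4501 -0.1193  0.0678] F [-0.86  1.93  4.79] gap -0.001 q [ 0.17  0.2  -0.65  0.   -0.72  1.36]
shift cm [ 0.08 -0.02 -0.72] rot [ 0.   -0.02 -0.03]
```

View pics/s3.png

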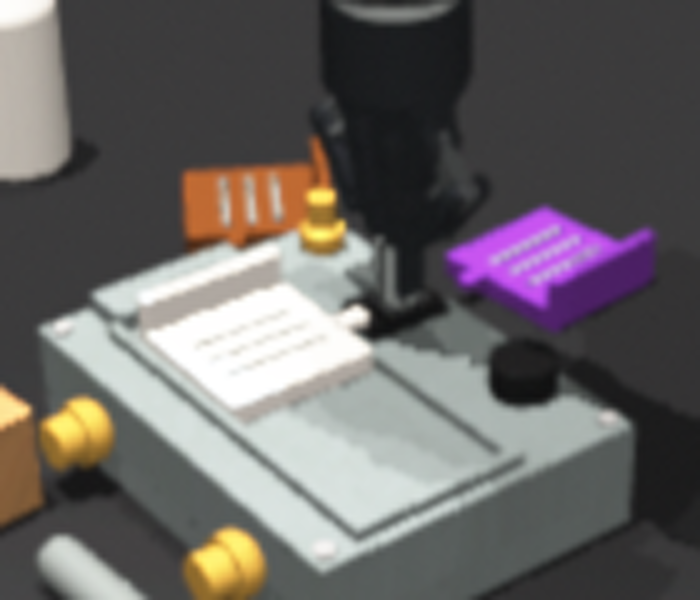

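The tab is down and the cover has begun to spring forward: its front edge moved from crop (225,405) to (245,418). I'll press about 1 mm more and hold while the spring finishes.

Call:
{"fn": "send_rows", "kwargs": {"rows": "0 0 0.1 0 0 0 0; 0 0 0.1 0 0 0 0; 0 0 0.1 0 0 0 0; 0 0 0.1 0 0 0 0; 0 0 0.1 0 0 0 0; 0 0 0.1 0 0 0 0; 0 0 0.1 0 0 0 0; 0 0 0.1 0 0 0 0; 0 0 0.1 0 0 0 0"}}

```text
clock: 5.05
eef_pos: [0.4501, -0.1193, 0.0671]
tcp_rot: [-0.0, 1.0, -0.022, 0.0]
wrist_force: [-1.0, 1.3, 5.0]
finger_gap: -0.002
```

```bash
python3 -c "
from h import *
st()
import cv2
cv2.imwrite('pics/s4.png',cv2.resize(optics.get_image('scene')[150:270,250:390],None,fx=5,fy=5,interpolation=2))
"
```

```text
t 5.05 pos [ 0.4501 -0.1193  0.0671] F [-1.05  1.33  5.03] gap -0.002 q [ 0.17  0.2  -0.65  0.   -0.72  1.36]
```

View pics/s4.png

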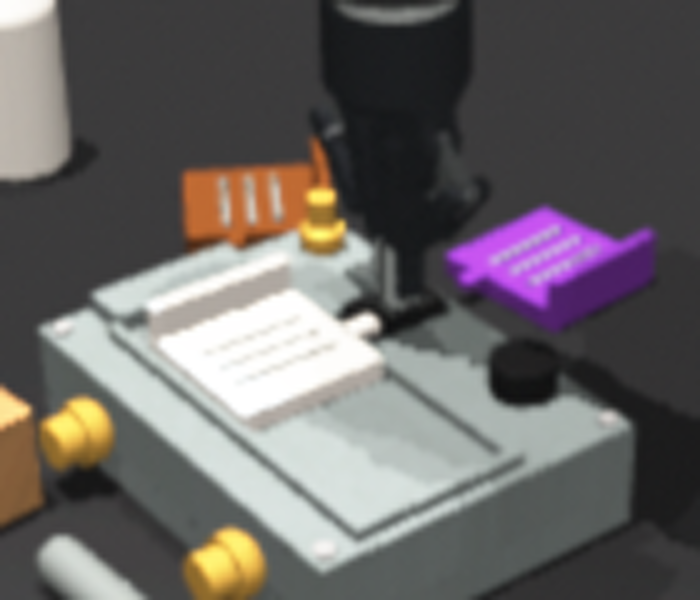

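```bash
python3 -c "
from h import *
S=lambda x,y:(250+(x-2)/5,150+(y-2)/5)
p=plane('scene',[S(262,237),S(290,258),S(122,290),S(149,306)],.092);print(p)
q=(p[:,:2]-c0)@M2;print(q)
p=plane('scene',[S(225,392),S(253,412),S(354,335),S(382,355)],.073);print((p[:,:2]-c0)@M2)
"
```

```text
[[ 0.49062963 -0.18081625  0.092     ]
 [ 0.49255418 -0.15352105  0.092     ]
 [ 0.57809467 -0.18443274  0.092     ]
 [ 0.57628258 -0.162329    0.092     ]]
[[-0.02164659 -0.08584216]
 [-0.02091447 -0.058489  ]
 [ 0.06589295 -0.08564004]
 [ 0.06311843 -0.06363638]]
[[ 0.06089109  0.00164977]
 [ 0.05966076  0.02468163]
 [-0.02041119 -0.00126637]
 [-0.02054661  0.02263417]]
```

The cover has sprung about 25 mm in +y, so its rib face is now near y_h ≈ -0.070. I'll go straight up off the tab.

Call:
{"fn": "send_rows", "kwargs": {"rows": "0 0 -1 0 0 0 0; 0 0 -3 0 0 0 0; 0 0 -5.5 0 0 0 0; 0 0 -6.5 0 0 0 0; 0 0 -6.5 0 0 0 0; 0 0 -6.5 0 0 0 0"}}

```text
clock: 5.6
eef_pos: [0.4498, -0.1193, 0.1319]
tcp_rot: [-0.0, 1.0, -0.022, 0.0]
wrist_force: [-0.4, 0.2, -1.1]
finger_gap: 0.003
```

```bash
python3 -c "
from h import *
to(H(.02,-.100,.02))
"
```

```text
t 5.6 pos [ 0.4498 -0.1193  0.1319] F [-0.44  0.21 -1.09] gap 0.003 q [ 0.17  0.11 -0.58 -0.   -0.89  1.36]
shift cm [8.51 7.38 5.19] rot [-0.02 -0.04 -0.05]
```

Call:
{"fn": "send_rows", "kwargs": {"rows": "2 1.7 0 0 0 0 0; 4.2 3.6 0 0 0 0 0; 6.4 5.5 0 0 0 0 0; 8.1 7 0 0 0 0 0; 8.5 7.4 0 0 0 0 0; 8.5 7.4 0.5 0 0 0 0; 8.5 7.4 1 0 0 0 0; 8.5 7.4 1.5 0 0 0 0; 8.5 7.4 1.5 0 0 0 0"}}

```text
clock: 6.35
eef_pos: [0.5298, -0.1962, 0.1152]
tcp_rot: [-0.0, 1.0, -0.022, -0.001]
wrist_force: [-1.3, -0.5, -0.4]
finger_gap: 0.002
```

```bash
python3 -c "
from h import *
to(H(.02,-.100,.02))
import cv2
cv2.imwrite('pics/s5.png',cv2.resize(optics.get_image('scene')[140:260,240:380],None,fx=5,fy=5,interpolation=2))
"
```

```text
t 6.35 pos [ 0.5298 -0.1962  0.1152] F [-1.29 -0.5  -0.36] gap 0.002 q [-0.01  0.28 -0.38 -0.   -0.9   1.54]
shift cm [0.2  0.05 3.51] rot [-0.02  0.16 -0.01]
```

View pics/s5.png

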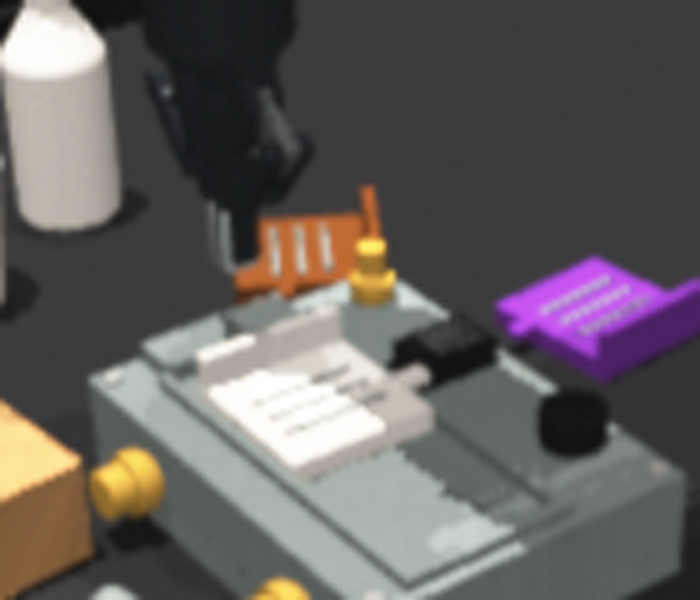

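The picture shows the tab back up, the cover free with its lug past the tooth, and the fingers (tip at crop (233,265)) behind and above the rib. I'll go down behind the rib to about 20 mm above the deck.

Call:
{"fn": "send_rows", "kwargs": {"rows": "0.1 0 1 0 0 0 0; 0.1 0 2 0 0 0 0; 0.1 0 3 0 0 0 0; 0.1 0 3.4 0 0 0 0; 0.1 0 3.4 0 0 0 0; 0.1 0 3.4 0 0 0 0"}}

```text
clock: 6.9
eef_pos: [0.5323, -0.1971, 0.0823]
tcp_rot: [0.0, 1.0, -0.022, -0.001]
wrist_force: [0.3, 0.6, 0.3]
finger_gap: -0.003
```

```bash
python3 -c "
from h import *
to(H(.02,-.075,.02))
import cv2
cv2.imwrite('pics/s6.png',cv2.resize(optics.get_image('scene')[140:260,240:380],None,fx=5,fy=5,interpolation=2))
"
```

```text
t 6.9 pos [ 0.5323 -0.1971  0.0823] F [0.26 0.65 0.27] gap -0.003 q [-0.01  0.33 -0.42  0.   -0.83  1.54]
shift cm [-0.07 -2.53  0.23] rot [ 0.01  0.06 -0.03]
```

View pics/s6.png

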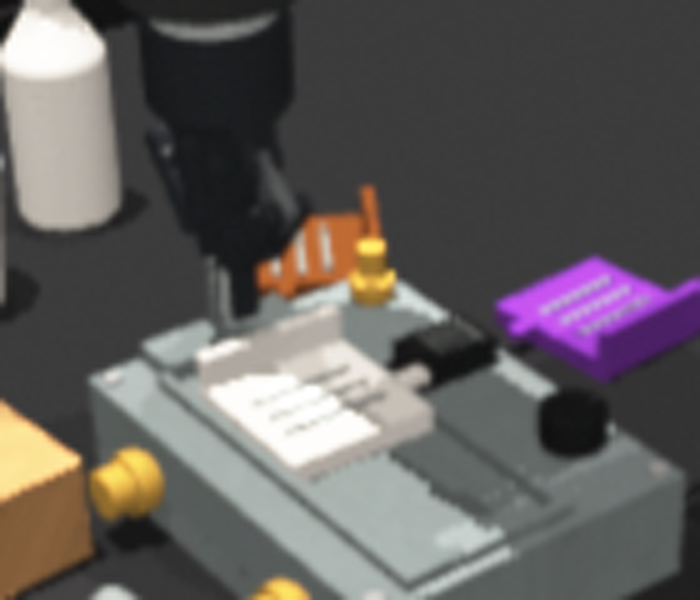

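Call:
{"fn": "send_rows", "kwargs": {"rows": "-0.1 -0.3 0.1 0 0 0 0; -0.1 -0.8 0.2 0 0 0 0; -0.1 -1.3 0.2 0 0 0 0; -0.1 -1.8 0.2 0 0 0 0; -0.1 -2.4 0.2 0 0 0 0; -0.1 -3 0.2 0 0 0 0; -0.1 -3.6 0.2 0 0 0 0; -0.1 -4.2 0.2 0 0 0 0; -0.1 -4.7 0.2 0 0 0 0; -0.1 -5 0.2 0 0 0 0; -0.1 -5 0.2 0 0 0 0"}}

```text
clock: 7.87
eef_pos: [0.5338, -0.1463, 0.0809]
tcp_rot: [-0.0, 1.0, -0.022, 0.0]
wrist_force: [-0.6, -0.2, -0.3]
finger_gap: 0.001
```

```bash
python3 -c "
from h import *
to(H(.02,-.005,.02))
import cv2
cv2.imwrite('pics/s7.png',cv2.resize(optics.get_image('scene')[140:260,240:380],None,fx=5,fy=5,interpolation=2))
"
```

```text
t 7.87 pos [ 0.5338 -0.1463  0.0809] F [-0.58 -0.17 -0.32] gap 0.001 q [ 0.09  0.31 -0.45 -0.   -0.81  1.44]
shift cm [-0.   -4.45  0.09] rot [-0.01 -0.01  0.  ]
```

View pics/s7.png

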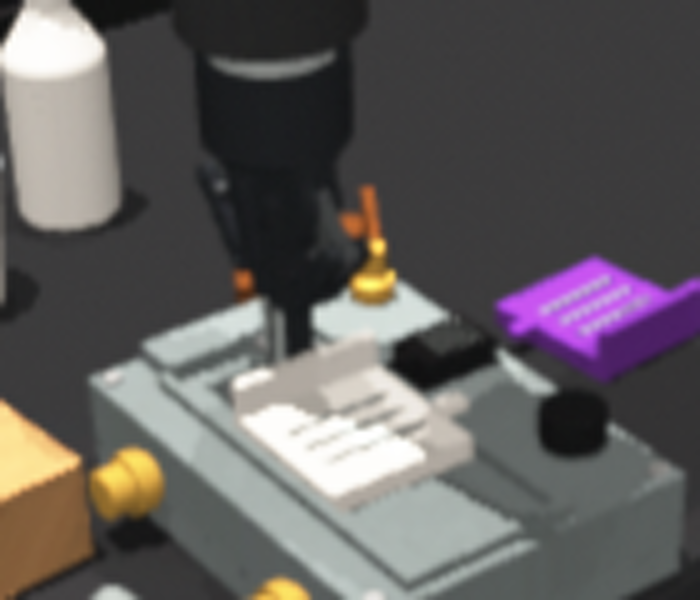

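The push is working: the cover slides flat with its rib at crop (305,360), and the opening is starting to show behind it. I'll continue another 4.2 cm.

Call:
{"fn": "send_rows", "kwargs": {"rows": "0 -0.3 0.05 0 0 0 0; 0 -0.8 0.05 0 0 0 0; 0 -1.3 0.05 0 0 0 0; 0 -1.9 0.05 0 0 0 0; 0 -2.5 0.05 0 0 0 0; 0 -3.1 0.05 0 0 0 0; 0 -3.6 0.05 0 0 0 0; 0 -4 0.05 0 0 0 0; 0 -4.2 0.05 0 0 0 0; 0 -4.2 0.05 0 0 0 0"}}

```text
clock: 8.75
eef_pos: [0.5356, -0.1045, 0.0802]
tcp_rot: [-0.0, 1.0, -0.022, -0.0]
wrist_force: [-0.6, -0.0, 0.6]
finger_gap: -0.001
```

```bash
python3 -c "
from h import *
to(H(.02,-.005,.02))
import cv2
cv2.imwrite('pics/s8.png',cv2.resize(optics.get_image('scene')[140:260,240:380],None,fx=5,fy=5,interpolation=2))
"
```

```text
t 8.75 pos [ 0.5356 -0.1045  0.0802] F [-0.63 -0.    0.58] gap -0.001 q [ 0.17  0.3  -0.47 -0.   -0.81  1.36]
shift cm [ 0.01 -0.26  0.02] rot [-0.01  0.   -0.  ]
```

View pics/s8.png

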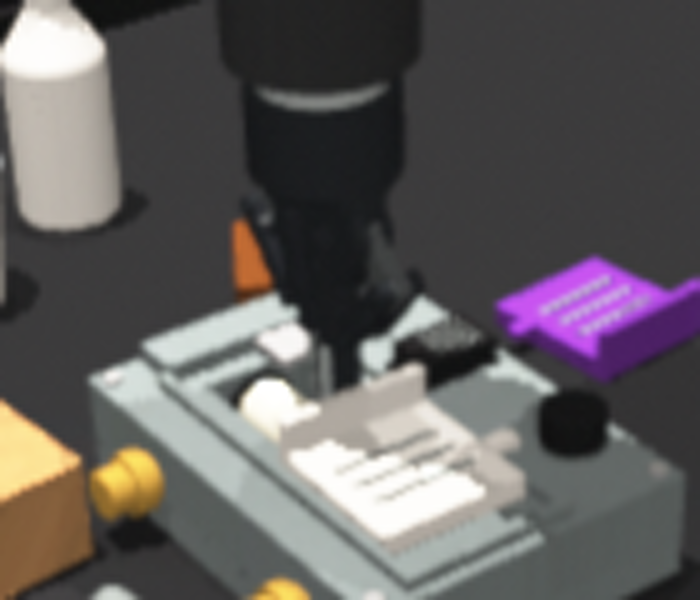

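```bash
python3 -c "
from h import *
S=lambda x,y:(240+(x-2)/5,140+(y-2)/5)
print((plane('scene',[S(422,364),S(282,430)],.092)[:,:2]-c0)@M2)
print((plane('scene',[S(523,486),S(390,540)],.073)[:,:2]-c0)@M2)
"
```

```text
[[-0.02200296  0.01265332]
 [ 0.06714067  0.01917511]]
[[-0.01258869  0.10639366]
 [ 0.0633399   0.10253335]]
```

The cover has slid about 100 mm, against 80 mm needed and the stop at 120 mm. The opening and the filter's white top are visible at crop (268,405). I'll back the fingers off in -y, then go up.

Call:
{"fn": "send_rows", "kwargs": {"rows": "0 0.5 0 0 0 0 0; 0 1.2 0 0 0 0 0; 0 2 0 0 0 0 0; 0 2 -1 0 0 0 0; 0 2 -4 0 0 0 0; 0 2 -8 0 0 0 0; 0 2 -12 0 0 0 0; 0 2 -15 0 0 0 0; 0 2 -18 0 0 0 0; 0 2 -20 0 0 0 0; 0 2 -20 0 0 0 0"}}

```text
clock: 9.72
eef_pos: [0.5366, -0.1259, 0.2865]
tcp_rot: [0.0, 1.0, -0.022, 0.004]
wrist_force: [0.7, 0.1, 0.1]
finger_gap: 0.005
```

Call:
{"fn": "send_rows", "kwargs": {"rows": "-0.5 -3 0 0 0 0 0; -1.5 -7 0 0 0 0 0; -2.5 -11 0 0 0 0 0; -3.5 -15 0 0 0 0 0; -4.5 -19 0 0 0 0 0; -5.5 -23 0 0 0 0 0; -6.5 -27 0 0 0 0 0; -7.5 -30 0 0 0 0 0; -8 -32 0 0 0 0 0; -8 -32 0 0 0 0 0; -8 -32 0 0 0 0 0"}}

```text
clock: 10.63
eef_pos: [0.4685, 0.1988, 0.2804]
tcp_rot: [0.0, 1.0, -0.021, -0.0]
wrist_force: [1.2, -0.3, 0.2]
finger_gap: 0.0
```

```bash
python3 -c "
from h import *
st()
import cv2
a=optics.get_image('top');b=optics.get_image('scene')
cv2.imwrite('pics/t9.png',a);cv2.imwrite('pics/s9.png',b)
cv2.imwrite('pics/t9c.png',cv2.resize(a[205:320,295:440],None,fx=5,fy=5,interpolation=2))
"
```

```text
t 10.63 pos [0.4685 0.1988 0.2804] F [ 1.17 -0.3   0.2 ] gap 0.0 q [ 0.79  0.05 -0.27 -0.   -1.25  0.74]
```

View pics/t9.png

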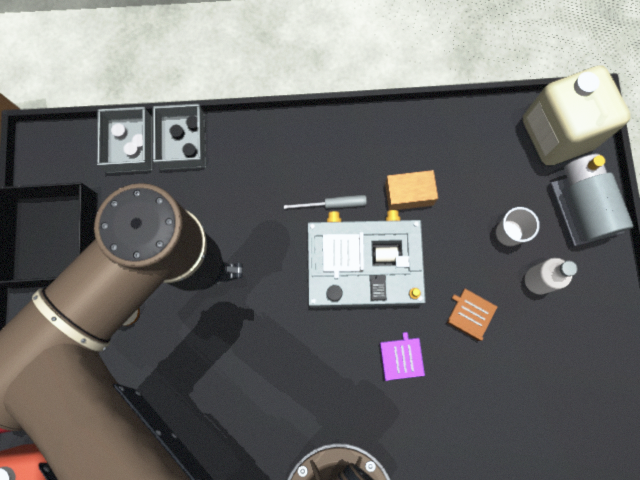

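View pics/s9.png

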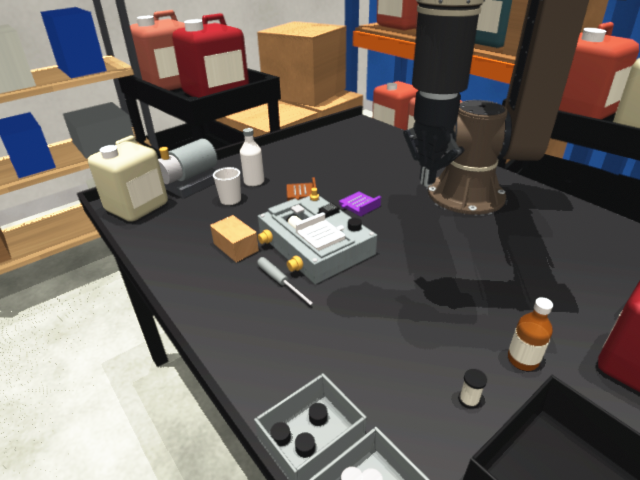

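View pics/t9c.png

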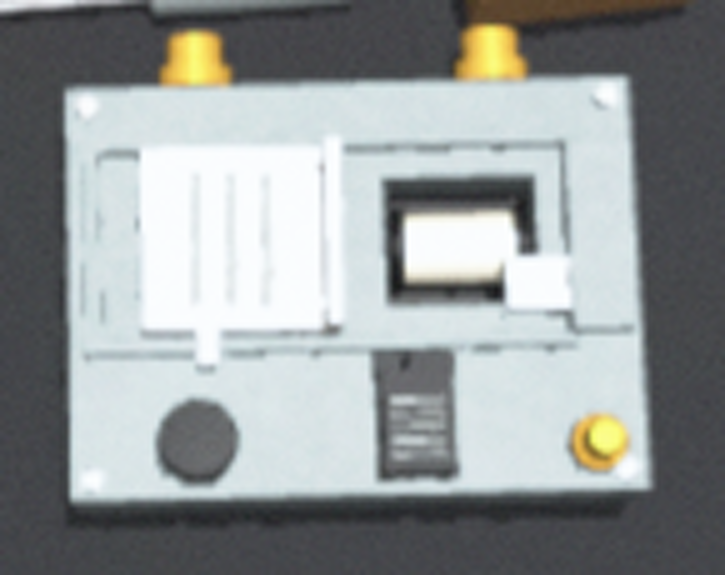

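The top view shows the white cover on the landing, crop (240,238), and the opening clear with the filter inside it, (460,245). There's also a small white piece at (538,283) beside the ejector block. I'll check what that is and measure the final slide.

Run:
```python
from h import *
b=cv2.imread('pics/s9.png')
cv2.imwrite('pics/s9c.png',cv2.resize(b[180:255,255:355],None,fx=8,fy=8,interpolation=2))
T=lambda x,y:(295+(x-2)/5,205+(y-2)/5)
hh=lambda p:((p[:,:2]-c0)@M2*1000).round(1)
print("cover plate corners",hh(plane("top",[T(141,148),T(143,330),T(322,330)],.073)))
print("shut, same",hh(plane("top",[T(360,146),T(365,329),T(545,328)],.073)))
print("rib ",hh(plane("top",[T(341,138),T(343,325)],.092)),"shut",hh(plane("top",[T(560,131),T(574,321)],.092)))
print("piece",hh(plane("top",[T(503,256),T(569,254),T(572,310),T(506,311)],.071)))
print("opening",hh(plane("top",[T(384,180),T(532,177),T(536,300),T(387,303)],.06)))
```

```text
cover plate corners [[ 63.8  94.5]
 [-20.1  95. ]
 [-21.9  14.4]]
shut, same [[ 62.6  -5.5]
 [-21.9  -4.9]
 [-23.1 -86. ]]
rib  [[ 62.3   4.1]
 [-22.8   5.9]] shut [[ 63.3 -94.5]
 [-23.2 -96.6]]
piece [[ 10.5 -68.8]
 [ 10.8 -98.7]
 [-14.9 -98.8]
 [-14.7 -69. ]]
opening [[ 49.2 -16.8]
 [ 49.1 -84.9]
 [ -8.2 -84.1]
 [ -8.1 -16.2]]
```

View pics/s9c.png

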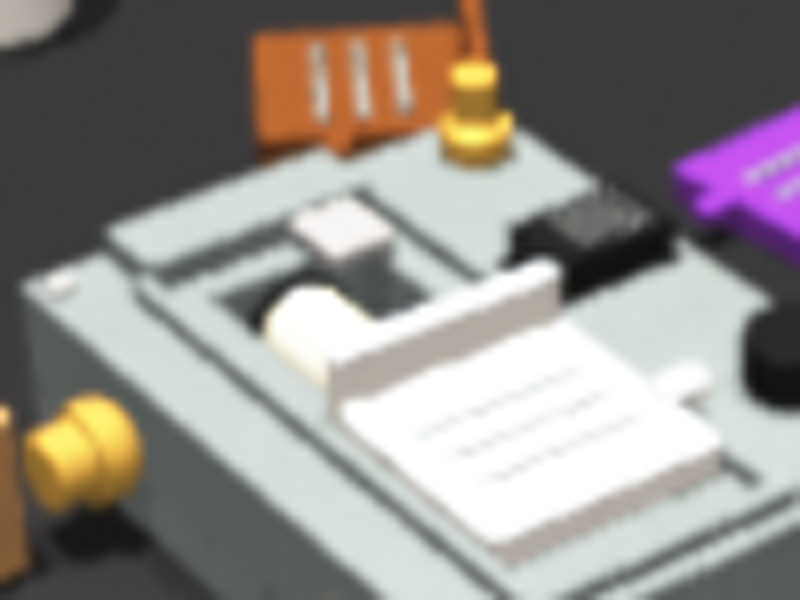

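The enlarged view answers that: the piece runs from the ejector face (y -98.7) to where the rib came to rest after springing (y -69). It's the ejector's own extended pusher, not the cover. The cover has slid 100 mm, lies flat between the guides, and the other things haven't moved in either view. I'll do one quick image comparison for the bystanders, then hand in.

Run:
```python
import cv2
from station import manip
a=cv2.imread('pics/scene0.png');b=cv2.imread('pics/s9.png');t0=cv2.imread('pics/top0.png');t9=cv2.imread('pics/t9.png')
def sh(A,B,x,y,r=14):
    P=A[y-r:y+r,x-r:x+r]; S=B[y-r-6:y+r+6,x-r-6:x+r+6]
    m=cv2.minMaxLoc(cv2.matchTemplate(S,P,cv2.TM_CCOEFF_NORMED)); return m[3][0]-6,m[3][1]-6,round(m[1],2)
for n,x,y in [("amber",530,338),("filter",473,388),("spray",251,160),("beaker",228,186),("driver",285,280)]: print("scene",n,sh(a,b,x,y))
for n,x,y in [("cap",334,293),("fitting",415,293),("carton",412,190),("driver",345,202),("beaker",517,227),("spray",550,275),("purple",402,358),("brown",472,314)]: print("top",n,sh(t0,t9,x,y))
print(manip.finish_job())
```

```text
scene amber (0, 0, 1.0)
scene filter (0, 0, 1.0)
scene spray (0, 0, 1.0)
scene beaker (0, 0, 1.0)
scene driver (0, 0, 1.0)
top cap (0, 0, 1.0)
top fitting (0, 0, 1.0)
top carton (0, 0, 1.0)
top driver (0, 0, 1.0)
top beaker (0, 0, 1.0)
top spray (0, 0, 1.0)
top purple (0, 0, 1.0)
top brown (0, 0, 1.0)
the job is handed in; nothing more can be done
None
```

The filter opening is completely uncovered and the job is handed in, at about 11 s on the robot's clock. With the fingers shut, I pressed the snap tab straight down about 7 mm (about 5 N) until the cover sprang roughly 25 mm. I then pushed the cover by its rib in +y, backed off and moved the arm clear.

**Last checks:**
- **Cover:** it slid 100 mm from the seat (80 mm needed, stop at 120 mm) and lies flat between the guides.
- **Opening:** it is fully clear of the cover. A white piece over one corner of it runs from the ejector face to where the rib stopped after springing, so I took it to be the ejector's own pusher.
- **Bystanders:** all of them, and both look-alikes, show zero pixel shift against the first pictures. No wrist force I read went above about 5 N.

**Disagreement:** the scene camera placed things about 5 mm off the top camera in y. I used the top view and two-view values, and contact came where those predicted.

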